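# Screw the red cap onto the specimen jar without crossing its threads

### The job

Put the large red cap lying on the blue mat onto the open, empty specimen jar in the white holder and screw it clockwise until it is fully home. Start it gently: if it comes up against resistance while it still stands high, its lugs are riding on top of the jar's threads, so stop at once, back it off until you feel it drop in, and only then screw it down. Never force it or press hard, do not let the jar be dragged round in its holder, and leave everything else where it is.

Things in the scene. Friction and masses are not known exactly. Their poses are not given: they have to be found in the camera images.
- cap: The large red screw cap, 25 g, lying open side down on the blue mat. Round, 56 mm across its knurled skirt (grip it there), 23 mm high, 20 mm deep inside, mouth 50 mm across and flared at the edge. Origin: on its axis at the skirt's lower edge; z along the axis towards the closed top.
- cap_lugs (a point): Point on the cap's axis 8 mm above its lower edge, level with the three rounded lugs inside the skirt (3 mm high, 6 mm long, reaching in to 22.4 mm from the axis), 120 degrees apart, the first on the cap's own +x side. Axes as the cap's.
- jar_mouth (a point): Centre of the open specimen jar's rim, 108 mm above the bench; z up, turns with the jar. Clear jar, 54 mm across, neck 43.6 mm across (49 mm over its threads), bevelled edge. Height of the cap's lower edge below the rim: 10 mm when crossed on top of the threads (7 mm on top of a stop rib), 16.3 mm when dropped in, 19.8 mm when fully home.
- jar_threads (a point): Point on the jar's axis 10 mm below the rim. Three equal right-handed threads, 120 degrees apart, turned about the axis by an unknown angle. Clockwise from above each has: a 30 degree entry gap (lugs fall through over 17 degrees of it), an 82 degree ridge with a flat top 3.5 mm below the rim, and a neck-high stop rib. Under the ridge a channel leads 3.5 mm down to the rib.
- jar_shoulder (a point): Point on the jar's axis level with its shoulder, 22 mm below the rim. How the cap behaves: lightly pressed it turns with under 0.1 N m; on top of the ridges it turns level until the ribs stop it; in the channels it sinks as it turns clockwise and comes home against the ribs, at most 100 degrees after dropping in. The ribs stop it turning anticlockwise too.
- jar (a joint): Angle (rad) by which the jar has turned in its holder, 0 at the start, positive anticlockwise seen from above. The rubber-lipped socket grips it with about 0.5 N m; twisted harder, the jar is dragged round. It cannot be lifted or tipped.
- holder: White jar holder, fixed, 94 mm (its x) by 230 mm (its y) by 46 mm high. Origin under its centre. The open jar stands 65 mm to its +y side of the centre, a closed jar of the same kind 65 mm to its -y side (fixed, top of its cap at 111 mm).
- mat: Blue mat, fixed, 130 x 130 x 3 mm, on which the large cap lies. Origin under its centre.
- tip_box: Bystander: purple pipette-tip box with a clear lid, 84 x 124 x 76 mm. Origin under its centre.
- well_block: Bystander: white 96-well block, 85 x 127 x 40 mm. Origin under its centre.
- tube_rack: Bystander: white foam rack of blue-capped sample tubes, 75 x 185 x 90 mm. Origin under its centre.
- jar_small: Bystander: smaller closed jar with a red cap, 42 mm across, 79 mm high. Origin under its centre.
- pipette: Bystander: dark blue hand pipette lying down, 270 mm long, tip to its +x, 22 mm high. Origin under its middle.
- cap_small: Bystander: smaller red cap, 40 mm across and 17 mm high, which does not fit. Origin at the centre of its lower edge.

How it is judged:
At the end, for the whole second after the job is handed in: The large red cap is screwed fully home on the open jar: its lower edge 19.8 mm below the jar's rim (at least 19 mm), centred to 3 mm, level to 0.05 rad, at rest and released; the jar within 0.2 rad of the angle it started at (z of cap in the frame of jar_mouth between -0.0215 and -0.019 m and horizontal distance between cap and jar_mouth below 0.003 m and angle between the z axis of cap and the z axis of jar_mouth, either way round below 0.05 rad and linear speed of cap below 0.01 m/s and value of joint jar between -0.2 and 0.2 rad); the robot touches nothing.
It fails at once if the jar is dragged round in its holder by more than 0.2 rad (value of joint jar above 0.2 rad or value of joint jar below -0.2 rad).
It fails at once if the cap is pressed or forced against the jar with more than 60 N (contact force between cap and holder above 60 N).
It fails at once if a bystander is moved by more than 20 mm (distance of any of tip_box, well_block, tube_rack, jar_small, pipette, cap_small from where it was at the start of the episode above 0.02 m).
It also fails if it takes over 70 s, if anything falls off the work surface, if the arm or the gripper's body presses on something with over 40 N, if the wrist force passes 120 N, or if a joint passes its speed limit or range.

### The arm

A 6-joint arm with a two-finger parallel gripper is mounted at the origin on the work surface. World frame = base frame: x ahead of the robot, y to its left, z up, the work surface at z = 0. Lengths are in m, angles in rad, forces in N, time in s.
With the tool pointing down it reaches from about 0.225 to 0.725 m from the base axis. Payload 3.1 kg.
Tool frame: the origin (TCP) lies at the centre of the arm's flange, where the gripper is bolted on; the fingertips stand arm.finger_overhang ahead of it and the grasp point (between the pads) lies 155 mm ahead of it (arm.finger_overhang is the distance from the TCP to the fingertips, in m); z points along the fingers, y is the direction in which the jaws open and shut (so a half turn about z gives the same grasp; the last joint's range is limited). The gripper opens to 85 mm and grips with 20 to 120 N. Pads are 22 mm wide; open, the fingers measure 114 mm over their backs; the gripper's body (76 mm by 85 mm) begins 54 mm behind the grasp point. The pads swing forward as they close: fully open they stand 13 mm farther back than shut.
Start: joints at [-1.23, 0.048, 0.099, 1.622, 0, 1.443], TCP at [0.237, -0.468, 0.405] pointing down, gripper open.
Joint ranges: [-2.91, 2.91], [-0.99, 1.94], [-1.21, 1.42], [-2.12, 2.29], [-1.49, 1.47], [-3.14, 3.14]. Speed limits (rad/s): [2.79, 2.79, 3.14, 3.14, 3.14, 3.14].

### API

Orientations are given as a 3x3 rotation matrix whose columns are the frame's x, y, z axes.
In Python, from workcell import get_obs, cams, arm, spotter gives the robot as it stands. The module is installed in compiled form; this text tells all that it offers.
- The arm moves only by the tool arm_command, never from a script. Its argument "deltas" is a list of rows, each a list of 7 numbers: the turn, a rotation vector about the world's x, y, z in rad, then the shift along the world's x, y, z in m, then the opening in per cent of the stroke, from 0 (shut) to 100 (fully open). In form: [[wx, wy, wz, tx, ty, tz, grip], ...]. A call has 1 to 20 rows; each row is the pose to reach, as a shift and turn from the pose commanded when the call began; what a row does not reach only later rows make up. A row lasts 1/10 s, in which the tool goes at most 50 mm and 8.59 degrees, less where a joint would pass 70% of its speed; a pose out of reach is approached as far as the arm can. A call with a gripper value outside its range is refused whole. The fingers move at their own pace and stop on an object; "squeeze" is the grip in N (left out, the last holds). Time passes only in rows, so rows that repeat a pose let the fingers close. It gives the time, the measured TCP pose, the force and the opening at its end, in the units of the state.
- get_obs(): the state, without advancing time (a new reading comes with each control period).
- cams.read_camera(name): name is "scene" or "top" or "wrist"; returns the picture (384x512x3 uint8, red, green, blue); there is no depth.
- cams.get_calibration(name): a dict with "camera_matrix" (3x3 intrinsics, pixels), "xyz" and "orientation" of the camera in the world. Camera axes: x right, y down, z forward; pixel columns grow to the right and rows downward; lengths in m; the calibration is good to about 2 mm. A picture is of the moment at which its call begins: read the wrist's pose just before it. get_calibration takes no time and is no camera call; for the wrist camera it gives the pose at the moment of the call.
- arm.sign_off(): hands the job in, once; it reports no verdict.
Trained networks look in the newest picture that a camera, given by its name, has taken for a name from the list of things; names that differ only in an ending like _2 or _b are one class to them, and where a whole thing is asked for, a point or a joint stands for the part that bears it (a point fixed in the world has none). Each returns a list of dicts, best first, with "confidence" (0 to 1); they miss things now and then, are a little off and sometimes report something else, mostly with a low value. They report only what shows in the picture. A call takes as long as a camera call.
- spotter.find_in(camera, label): "rect" ([left, top, width, height] in pixels, round what is visible of it).
- spotter.regions_of(camera, label): "mask" (384x512 bool, what is visible of it) and "rect" ([left, top, width, height] in pixels, round what is visible of it).
The state is a dict: "t": time; "joint_pos": joint angles; "joint_velocities": joint speeds; "joint_efforts": joint torques, N m; "ee_pos": TCP position; "ee_rot": TCP orientation; "wrist_force": force on the tool from outside, world axes, zero at the start; "wrist_torque": the same for the moment, N m; "width": opening from 0.0 (shut) to 1.0 (fully open).
Only numpy, scipy, OpenCV 4.12 (cv2) and the standard library are available. Lean on these libraries where they do the work, as an engineer would, in place of code of your own. Each camera call takes 0.05 s, during which the arm holds its last target.

## Working session

There is one attempt and no reset: what is moved stays moved. The work goes in short steps, Python scripts to look and compute and a tool call to move; the robot and the scene stay as the last step left them, time stands still between calls to the robot, and variables do not carry over. Pictures are saved under pics/ and viewed, and the job is handed in when it is done.

Besides the shell and the picture viewer there is one more tool, called after ">>>" as name([rows], argument=value, ...), one row to a line, values as JSON. arm_command: Moves the arm, as the interface text tells. Its arguments: {"type":"object","properties":{"deltas":{"type":"array"},"squeeze":{"type":"number"}},"required":["deltas"]}

```bash
mkdir -p pics; python3 - <<'E'
from workcell import get_obs, cams, arm, spotter
import cv2
o=get_obs()
for k,v in o.items(): print(k,v)
print(arm.finger_overhang)
for c in ["scene","top","wrist"]:
    im=cams.read_camera(c); cv2.imwrite(f"pics/{c}0.png",im[:,:,::-1])
    k=cams.get_calibration(c); print(c,k)
    for l in ["cap","jar_mouth","holder","mat","cap_small"]:
        print(c,l,[(d['rect'],round(d['confidence'],2)) for d in spotter.find_in(c,l)][:3])
print(get_obs()['t'])
E
```

```text
t 0.0
joint_pos [-1.22981574e+00  4.87330088e-02  9.75379526e-02  1.62201167e+00
  2.31268590e-05  1.44300881e+00]
joint_velocities [-0.00193576 -0.00050093  0.00086138 -0.0018254  -0.0010552  -0.00163442]
joint_efforts [-5.41781228e-04 -3.38781559e+01  3.20015109e+01  2.02598213e-02
 -1.65839815e-04  9.03531799e-06]
ee_pos [ 0.23711107 -0.46815583  0.40349589]
ee_rot [[ 8.92125664e-01  4.51786659e-01 -7.84268732e-04]
 [ 4.51787219e-01 -8.92122813e-01  2.27935733e-03]
 [ 3.30119204e-04 -2.38779576e-03 -9.99997095e-01]]
wrist_force [0.18298243 0.1747894  1.16307781]
wrist_torque [0.03841649 0.00330778 0.06545624]
width 1.0027091644879351
0.1734
scene {'camera_matrix': array([[377.26638271,   0.        , 250.57469131],
       [  0.        , 377.26638271, 191.60419349],
       [  0.        ,   0.        ,   1.        ]]), 'xyz': array([1.33501275, 0.06000742, 1.23928828]), 'orientation': array([[-0.04307534,  0.83639033, -0.54643914],
       [ 0.99895558,  0.02771391, -0.03632739],
       [-0.01523991, -0.54743325, -0.83671057]])}
scene cap [([277.6, 181.1, 12.1, 13.3], 0.61)]
scene jar
[... 781 characters left out ...]
3.6, 50.2], 0.9)]
top mat [([185.2, 190.5, 47.3, 50.6], 0.82), ([287.2, 191.8, 23.1, 21.3], 0.18)]
top cap_small [([147.4, 141.4, 47.5, 31.2], 0.73), ([118.6, 218.7, 11.2, 12.9], 0.65)]
wrist {'camera_matrix': array([[292.14635275,   0.        , 253.59496865],
       [  0.        , 292.14635275, 191.71116655],
       [  0.        ,   0.        ,   1.        ]]), 'xyz': array([ 0.30454158, -0.43449705,  0.37356736]), 'orientation': array([[ 4.52233917e-01, -8.52197481e-01, -2.63142428e-01],
       [-8.91899368e-01, -4.32087177e-01, -1.33477300e-01],
       [ 4.85495594e-05,  2.95059527e-01, -9.55478871e-01]])}
wrist cap []
wrist jar_mouth []
wrist holder []
wrist mat []
wrist cap_small []
0.9
```

```bash
python3 - <<'E'
import cv2
a=cv2.imread("pics/top0.png"); b=cv2.imread("pics/scene0.png")
cv2.imwrite("pics/top0c.png",cv2.resize(a[120:270,60:380],None,fx=2.5,fy=2.5,interpolation=cv2.INTER_CUBIC))
cv2.imwrite("pics/scene0c.png",cv2.resize(b[120:270,120:400],None,fx=2.8,fy=2.8,interpolation=cv2.INTER_CUBIC))
E
```

```text
(no output)
```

View pics/top0c.png

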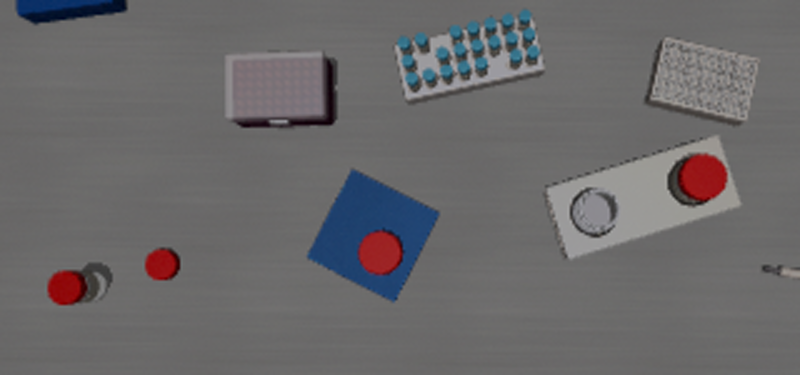

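View pics/scene0c.png

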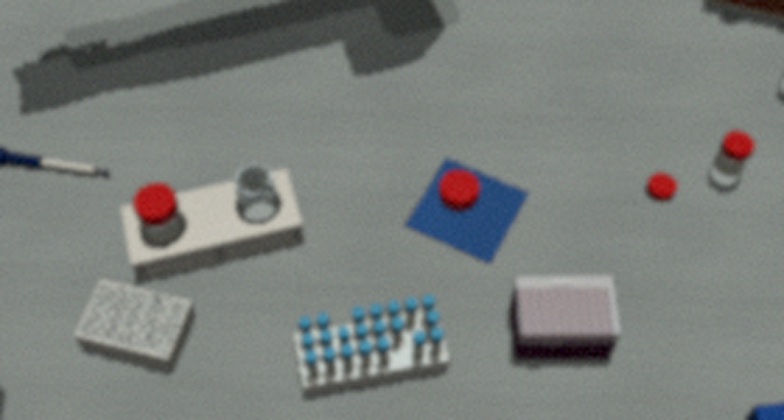

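View pics/top0.png

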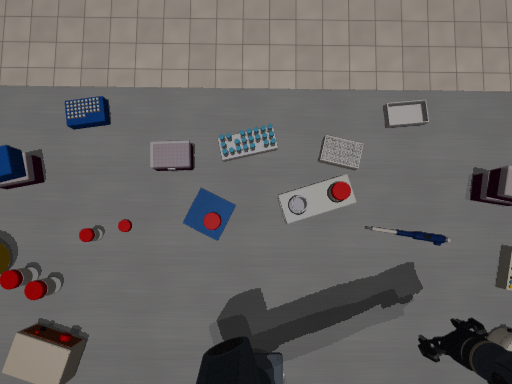

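The top view shows the cap on the mat at about (212,220), the open jar at (297,204), and the closed jar at (341,190). Next I'll compute world positions.

```bash
cat > h.py <<'E'
from workcell import get_obs, cams, arm, spotter
import numpy as np, cv2
def ray(k,u,v,z):
    K,p,R=k['camera_matrix'],np.array(k['xyz']),np.array(k['orientation'])
    d=R@np.linalg.inv(K)@np.array([u,v,1.]); return p+d*(z-p[2])/d[2]
def proj(k,P):
    c=np.array(k['orientation']).T@(np.atleast_2d(P)-np.array(k['xyz'])).T
    q=k['camera_matrix']@c; return (q[:2]/q[2]).T
def save(im,n): cv2.imwrite(f"pics/{n}.png",im[:,:,::-1])
def reds(im):
    h=cv2.cvtColor(im,cv2.COLOR_RGB2HSV); m=(((h[...,0]<8)|(h[...,0]>172))&(h[...,1]>150)&(h[...,2]>70)).astype(np.uint8)
    n,l,s,c=cv2.connectedComponentsWithStats(m); return [(s[i],c[i]) for i in range(1,n) if s[i,4]>30],l
E
python3 - <<'E'
from h import *
for c in ["top","scene"]:
    im=cv2.imread(f"pics/{c}0.png")[:,:,::-1].copy(); k=cams.get_calibration(c)
    for s,cc in reds(im)[0]: print(c,s,cc.round(1),"z26",ray(k,*cc,0.026).round(4),"z111",ray(k,*cc,0.111).round(4))
    for d in spotter.regions_of(c,"jar_mouth")[:2]+spotter.regions_of(c,"holder")[:2]:
        m=d['mask']; ys,xs=np.nonzero(m); print(c,d['confidence'],d['rect'],xs.mean(),ys.mean(), cv2.minAreaRect(np.c_[xs,ys].astype(np.float32)))
        print(ray(k,xs.mean(),ys.mean(),0.108),ray(k,xs.mean(),ys.mean(),0.046))
        b=cv2.boxPoints(cv2.minAreaRect(np.c_[xs,ys].astype(np.float32)))
        print([ray(k,*p,0.046)[:2].round(3) for p in b])
E
```

```text
top [332 182  19  19 271] [340.9 190.5] z26 [ 0.6094 -0.2821  0.026 ] z111 [ 0.6007 -0.2619  0.111 ]
top [203 213  18  17 235] [211.8 220.8] z26 [0.5076 0.132  0.026 ] z111 [0.5064 0.1214 0.111 ]
top [118 220  13  12 125] [124.  225.5] z26 [0.4896 0.4117 0.026 ] z111 [0.4898 0.3805 0.111 ]
top [ 79 228  14  14 154] [ 85.6 234.6] z26 [0.4594 0.5322 0.026 ] z111 [0.4618 0.492  0.111 ]
top [  0 270  19  19 290] [  8.7 279.2] z26 [0.3176 0.7659 0.026 ] z111 [0.3305 0.7084 0.111 ]
top [ 24 281  20  19 287] [ 33.5 290. ] z26 [0.2851 0.6859 0.026 ] z111 [0.3004 0.6344 0.111 ]
top [ 60 335  11   7  55] [ 64.5 337.9] z26 [0.1406 0.5803 0.026 ] z111 [0.1666 0.5366 0.111 ]
top 0.57 [287.0, 192.3, 22.2, 22.2] 297.5112781954887 203.78571428571428 ((297.5, 203.5), (17.0, 17.0), 90.0)
[ 0.55979951 -0.13271452  0.108     ] [ 0.56375823 -0.13984671  0.046     ]
[array([ 0.591, -0.113]), array([ 0.592, -0.167]), array([ 0.538, -0.167]), array([ 0.538, -0.113])]
top 0.84 [279.5, 171.9, 75.6, 49.4] 315.6700847079804 198.4302273740526 ((315.67803955078125, 197.94277954101562), (31.3149356842041, 75.31225
[... 1478 characters left out ...]
ay([ 0.502, -0.12 ]), array([ 0.588, -0.113]), array([ 0.59 , -0.165])]
scene 0.69 [276.7, 181.9, 13.9, 13.8] 283.3048780487805 187.5487804878049 ((283.5, 187.5), (13.0, 13.0), 90.0)
[0.57483676 0.12803613 0.108     ] [0.53317549 0.13176443 0.046     ]
[array([0.504, 0.108]), array([0.502, 0.158]), array([0.562, 0.157]), array([0.563, 0.108])]
scene 0.63 [164.0, 180.3, 64.1, 36.4] 194.46408839779005 198.70055248618783 ((194.42950439453125, 196.57542419433594), (33.84056091308594, 62.06966018676758), 76.75948333740234)
[ 0.63286323 -0.18691688  0.108     ] [ 0.59438208 -0.20044951  0.046     ]
[array([ 0.547, -0.338]), array([ 0.473, -0.112]), array([ 0.622, -0.07 ]), array([ 0.689, -0.285])]
```

>>> arm_command([
  [0,0,0.08,0.01,0.01,0,100],
  [0,0,0.22,0.03,0.03,0,100],
  [0,0,0.37,0.05,0.05,0,100],
  [0,0,0.52,0.07,0.07,0,100],
  [0,0,0.67,0.09,0.09,0,100],
  [0,0,0.82,0.11,0.11,0,100],
  [0,0,0.97,0.13,0.13,0,100],
  [0,0,1.12,0.15,0.15,0,100],
  [0,0,1.27,0.17,0.17,0,100],
  [0,0,1.42,0.19,0.19,0,100],
  [0,0,1.57,0.21,0.21,0,100],
  [0,0,1.72,0.23,0.23,0,100],
  [0,0,1.87,0.25,0.255,0,100],
  [0,0,2.02,0.27,0.28,0,100],
  [0,0,2.17,0.29,0.3,0,100],
  [0,0,2.31,0.31,0.32,0,100],
  [0,0,2.4,0.32,0.33,0,100],
  [0,0,2.438,0.323,0.335,0,100],
  [0,0,2.438,0.323,0.335,0,100],
  [0,0,2.438,0.323,0.335,0,100],
])

```text
t: 3.1
ee_pos: [0.5598, -0.1338, 0.4047]
ee_rot: [[-0.972, 0.234, -0.0], [0.234, 0.972, -0.0], [0.0, -0.0, -1.0]]
wrist_force: [0.4, -0.2, -0.2]
width: 1.0
```

```bash
python3 - <<'E'
from h import *
o=get_obs(); print(o['t'],o['joint_pos'],o['ee_pos'],o['ee_rot'],o['wrist_force'])
k=cams.get_calibration("wrist"); im=cams.read_camera("wrist"); save(im,"w1")
np.savez("w1.npz",im=im,K=k['camera_matrix'],p=k['xyz'],R=k['orientation'])
save(cv2.resize(im[60:330,110:410],None,fx=2.2,fy=2.2,interpolation=cv2.INTER_CUBIC),"w1c")
print(k['xyz'],proj(k,[[0.56,-0.133,0.108]]))
for l in ["jar_mouth","holder"]:
  print([(d['rect'],d['confidence']) for d in spotter.find_in("wrist",l)])
E
```

```text
3.1 [-3.50929165e-01  1.82009850e-01  2.45168730e-01  1.63428231e+00
 -5.09791083e-04 -1.14399624e-01] [ 0.55980212 -0.13376848  0.40474559] [[-9.72156988e-01  2.34330019e-01 -4.82420478e-04]
 [ 2.34330202e-01  9.72156995e-01 -3.66272063e-04]
 [ 3.83159902e-04 -4.69119634e-04 -9.99999817e-01]] [ 0.36752869 -0.22715234 -0.19367316]
[ 0.48632512 -0.11634926  0.37358734] [[254.66589783 184.81625992]]
[([225.4, 153.0, 52.1, 60.5], 0.96), ([405.5, 13.4, 105.8, 138.2], 0.3)]
[([103.9, 114.5, 203.3, 156.1], 0.77)]
```

View pics/w1c.png

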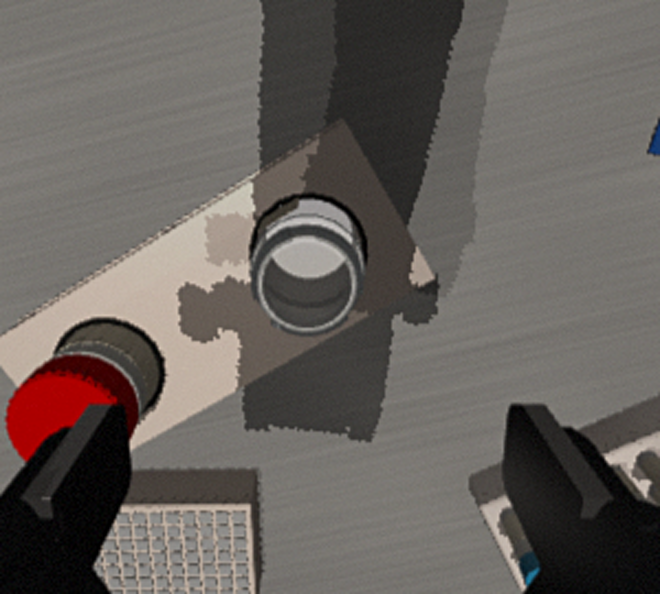

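View pics/w1.png

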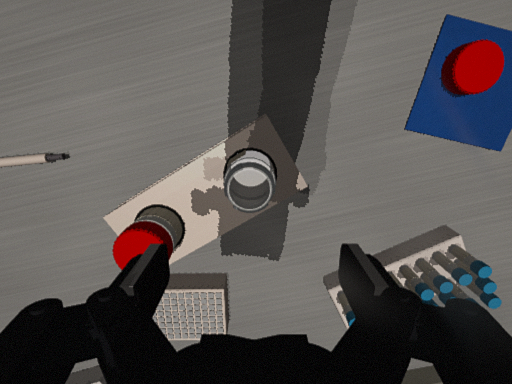

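The jar rim appears at about (249.5,189) and its outline matches the 43.6 mm neck. I'll fit it using projected circles.

```bash
cat >> h.py <<'E'
def circ(c,r,z,n=180):
    a=np.linspace(0,2*np.pi,n,endpoint=False); return np.c_[c[0]+r*np.cos(a),c[1]+r*np.sin(a),np.full(n,z)]
def overlay(im,k,circles,x0,y0,w,h,f,name):
    c=cv2.resize(im[y0:y0+h,x0:x0+w],None,fx=f,fy=f,interpolation=cv2.INTER_CUBIC).copy()
    for ctr,r,z,col in circles:
        for p in proj(k,circ(ctr,r,z)):
            q=((p-[x0,y0]+0.5)*f-0.5).round().astype(int)
            if 0<=q[0]<c.shape[1] and 0<=q[1]<c.shape[0]: c[q[1],q[0]]=col
    save(c,name)
E
python3 - <<'E'
from h import *
d=np.load("w1.npz"); im=d['im']; k=dict(camera_matrix=d['K'],xyz=d['p'],orientation=d['R'])
print(ray(k,249.5,189,.108))
g=cv2.GaussianBlur(cv2.cvtColor(im,cv2.COLOR_RGB2GRAY).astype(np.float32),(0,0),0.8)
# brightness along rim circle search
from scipy.ndimage import map_coordinates
best=[]
for r in (0.0195,0.0205,0.0212,0.0218):
  for x in np.arange(.545,.575,.0005):
    for y in np.arange(-.145,-.12,.0005):
      p=proj(k,circ((x,y),r,.108,72)); v=map_coordinates(g,[p[:,1],p[:,0]],order=1); pi=proj(k,circ((x,y),r-.003,.108,72));po=proj(k,circ((x,y),r+.003,.108,72))
      s=v.mean()-0.5*(map_coordinates(g,[pi[:,1],pi[:,0]],order=1).mean()+map_coordinates(g,[po[:,1],po[:,0]],order=1).mean())
      best.append((s,r,x,y))
best.sort(reverse=True); print([tuple(np.round(b,4)) for b in best[:8]])
b=best[0]
ctr=b[2:]
overlay(im,k,[(ctr,b[1],.108,(0,255,0)),(ctr,.027,.086,(255,255,0)),],200,130,100,100,6,"w1o")
save(cv2.resize(im[130:230,200:300],None,fx=6,fy=6,interpolation=cv2.INTER_CUBIC),"w1p")
E
```

```text
[ 0.56286681 -0.13872747  0.108     ]
[(np.float64(45.5992), np.float64(0.0205), np.float64(0.5635), np.float64(-0.1395)), (np.float64(45.4072), np.float64(0.0205), np.float64(0.563), np.float64(-0.139)), (np.float64(45.3903), np.float64(0.0205), np.float64(0.5635), np.float64(-0.139)), (np.float64(45.3405), np.float64(0.0205), np.float64(0.563), np.float64(-0.1395)), (np.float64(41.7654), np.float64(0.0195), np.float64(0.5635), np.float64(-0.1395)), (np.float64(41.3124), np.float64(0.0205), np.float64(0.564), np.float64(-0.1395)), (np.float64(41.1031), np.float64(0.0195), np.float64(0.5635), np.float64(-0.139)), (np.float64(40.9738), np.float64(0.0205), np.float64(0.564), np.float64(-0.139))]
```

View pics/w1o.png

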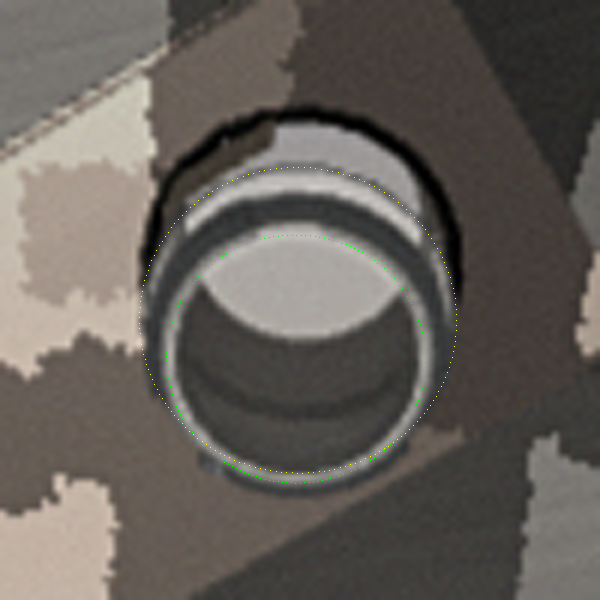

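View pics/w1p.png

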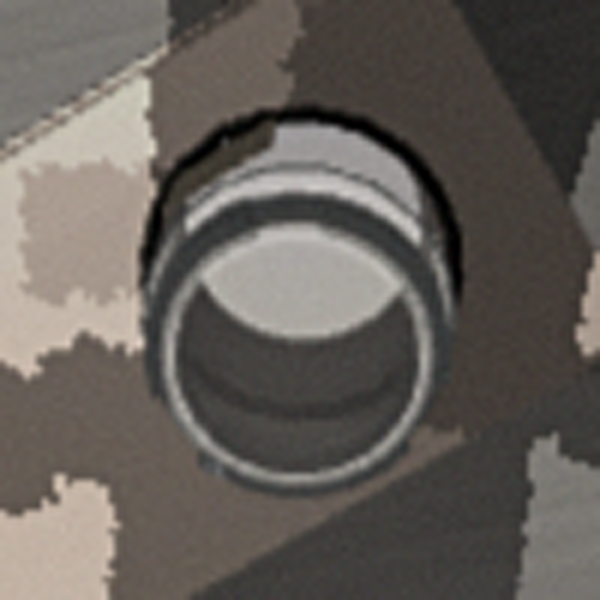

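>>> arm_command([
  [0,0,0,-0.005,0.02,0,100],
  [0,0,0,-0.01,0.06,-0.01,100],
  [0,0,0,-0.02,0.1,-0.03,100],
  [0,0,0,-0.03,0.14,-0.05,100],
  [0,0,0,-0.035,0.18,-0.06,100],
  [0,0,0,-0.045,0.22,-0.07,100],
  [0,0,0,-0.05,0.25,-0.08,100],
  [0,0,0,-0.052,0.265,-0.08,100],
  [0,0,0,-0.052,0.265,-0.08,100],
  [0,0,0,-0.052,0.265,-0.08,100],
])

```text
t: 4.25
ee_pos: [0.5087, 0.1308, 0.3255]
ee_rot: [[-0.972, 0.233, 0.002], [0.233, 0.972, -0.001], [-0.002, -0.0, -1.0]]
wrist_force: [0.3, -0.3, 0.3]
width: 1.001
```

```bash
python3 - <<'E'
from h import *
o=get_obs(); print(o['t'],o['joint_pos'].round(3),o['ee_pos'])
k=cams.get_calibration("wrist"); im=cams.read_camera("wrist"); save(im,"w2")
np.savez("w2.npz",im=im,K=k['camera_matrix'],p=k['xyz'],R=k['orientation'])
for s,cc in reds(im)[0]: print(s,cc,ray(k,*cc,.026))
c0=ray(k,*[cc for s,cc in reds(im)[0] if s[4]>1000][0],.026)
overlay(im,k,[(c0,.028,.026,(0,255,0)),(c0,.028,.003,(255,255,0))],200,130,100,100,6,"w2o")
E
```

```text
4.25 [ 1.240e-01  4.400e-02 -6.200e-02  1.463e+00 -1.000e-03  3.600e-01] [0.50869019 0.13081523 0.32554549]
[ 228  152   58   58 2464] [256.97849026 181.3648539 ] [0.50743017 0.13416197 0.026     ]
```

View pics/w2o.png

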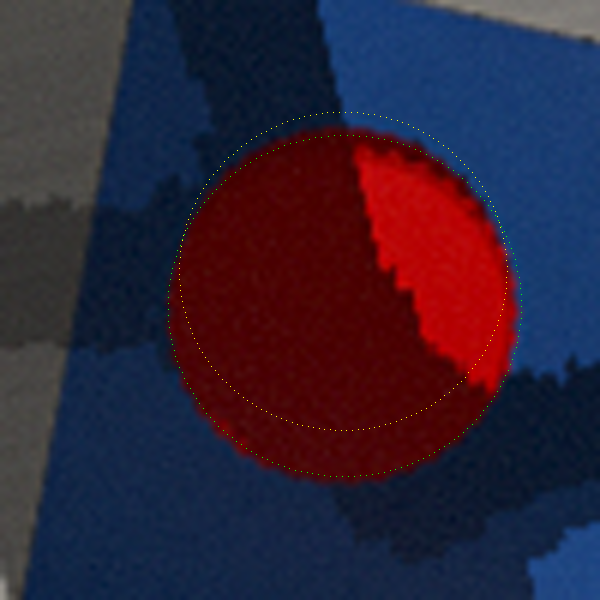

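The cap on the mat measures (0.5075,0.134). I'll check whether the finger overhang depends on the opening while lowering above it.

>>> arm_command([
  [0,0,0,-0.001,0.003,-0.02,66],
  [0,0,0,-0.001,0.003,-0.06,66],
  [0,0,0,-0.001,0.003,-0.08,66],
  [0,0,0,-0.001,0.003,-0.08,66],
  [0,0,0,-0.001,0.003,-0.08,66],
])

```text
t: 4.8
ee_pos: [0.5077, 0.1335, 0.2453]
ee_rot: [[-0.972, 0.235, 0.0], [0.235, 0.972, -0.0], [-0.0, -0.0, -1.0]]
wrist_force: [0.2, 0.2, -0.0]
width: 0.659
```

```bash
python3 - <<'E'
from h import *
print(arm.finger_overhang, get_obs()['ee_pos'])
save(cams.read_camera("wrist"),"w3")
E
```

```text
0.1734 [0.50769975 0.1334941  0.24531589]
```

View pics/w3.png

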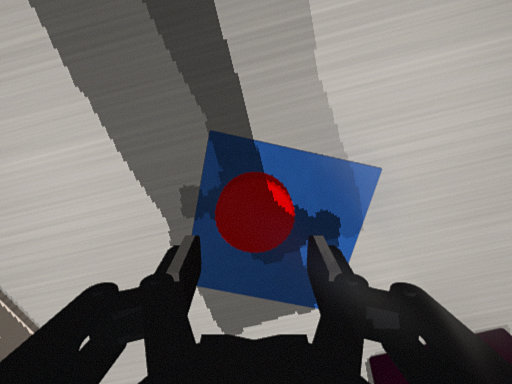

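The tips sit about 165 mm below the TCP at this opening, which fits 173 mm shut. Next I'll open, descend to TCP z≈0.173 and grasp gently.

>>> arm_command([
  [0,0,0,0,0,0,100],
  [0,0,0,0,0,0,100],
  [0,0,0,0,0,0,100],
  [0,0,0,0,0.0005,-0.02,100],
  [0,0,0,0,0.0005,-0.045,100],
  [0,0,0,0,0.0005,-0.062,100],
  [0,0,0,0,0.0005,-0.07,100],
  [0,0,0,0,0.0005,-0.072,100],
  [0,0,0,0,0.0005,-0.072,100],
], squeeze=30)

```text
t: 5.75
ee_pos: [0.5074, 0.1352, 0.1732]
ee_rot: [[-0.973, 0.233, 0.001], [0.233, 0.973, 0.0], [-0.001, 0.0, -1.0]]
wrist_force: [0.5, 0.5, 0.5]
width: 0.996
```

>>> arm_command([
  [0,0,0,0,0,0,75],
  [0,0,0,0,0,0,66],
  [0,0,0,0,0,0,58],
  [0,0,0,0,0,0,50],
  [0,0,0,0,0,0,50],
  [0,0,0,0,0,0,50],
], squeeze=30)

```text
t: 6.35
ee_pos: [0.5079, 0.1353, 0.174]
ee_rot: [[-0.973, 0.233, 0.002], [0.233, 0.973, 0.001], [-0.002, 0.001, -1.0]]
wrist_force: [-0.4, -0.1, 5.7]
width: 0.64
```

```bash
python3 - <<'E'
from h import *
o=get_obs(); print(o['t'],o['ee_pos'],o['wrist_force'],o['wrist_torque'],o['width'])
save(cams.read_camera("wrist"),"w4")
E
```

```text
6.35 [0.50788339 0.13529406 0.17402977] [-0.40841675 -0.05264269  5.68761648] [ 0.04080519  0.06692871 -0.01671159] 0.6401571206230781
```

View pics/w4.png

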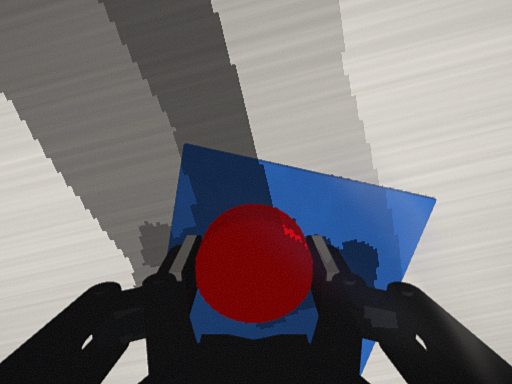

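The cap is held: width 0.64 (54 mm) and its top disc is centred near (254,263). I'll measure its centre relative to the TCP.

```bash
cat >> h.py <<'E'
def fitcap(im,k,ztop,r=.028):
    R,l=reds(im); i=int(np.argmax([s[4] for s,c in R])); s,c=R[i]
    lab=l[int(round(c[1])),int(round(c[0]))]; m=(l==lab).astype(np.uint8)
    cs,_=cv2.findContours(m,cv2.RETR_EXTERNAL,cv2.CHAIN_APPROX_NONE); cn=max(cs,key=cv2.contourArea)[:,0,:].astype(float)
    P=np.array([ray(k,u,v,ztop)[:2] for u,v in cv2.convexHull(cn.astype(np.float32))[:,0]])
    return cn,P
E
python3 - <<'E'
from h import *
from scipy.optimize import least_squares
def cf(P):
    f=lambda q:np.hypot(P[:,0]-q[0],P[:,1]-q[1])-q[2]
    s=least_squares(f,[*P.mean(0),.028],loss='soft_l1',f_scale=.0005); return s.x,np.abs(f(s.x)).max()
k=cams.get_calibration("wrist"); im=cv2.imread("pics/w4.png")[:,:,::-1].copy()
o=get_obs();
for z in (.026,.028): print(z,cf(fitcap(im,k,z)[1]),o['ee_pos'])
d=np.load("w2.npz"); k2=dict(camera_matrix=d['K'],xyz=d['p'],orientation=d['R'])
print(cf(fitcap(d['im'],k2,.026)[1]))
E
```

```text
0.026 (array([0.50541369, 0.13602169, 0.02918878]), np.float64(0.0028003300716932036)) [0.50787216 0.13530044 0.1739931 ]
0.028 (array([0.50419555, 0.13630663, 0.02868797]), np.float64(0.0027522674186071135)) [0.50787216 0.13530044 0.1739931 ]
(array([0.50786332, 0.13374781, 0.02780581]), np.float64(0.001052925826507095))
```

>>> arm_command([
  [0,0,0,0,0,0.01,50],
  [0,0,0,0,0,0.04,50],
  [0,0,0,0,0,0.08,50],
  [0,0,0,0,0,0.12,50],
  [0,0,0,0,0,0.15,50],
  [0,0,0,0,0,0.15,50],
])

```text
t: 7.0
ee_pos: [0.5087, 0.1353, 0.3288]
ee_rot: [[-0.973, 0.233, 0.01], [0.233, 0.973, 0.001], [-0.009, 0.003, -1.0]]
wrist_force: [1.7, 0.4, 0.3]
width: 0.638
```

```bash
python3 - <<'E'
from h import *
o=get_obs(); print(o['t'],o['joint_pos'].round(3),o['ee_pos'],o['wrist_force'],o['wrist_torque'],o['width'])
k=cams.get_calibration("wrist");im=cams.read_camera("wrist");save(im,"w5")
import numpy as np
from scipy.optimize import least_squares
def cf(P):
    f=lambda q:np.hypot(P[:,0]-q[0],P[:,1]-q[1])-q[2]
    s=least_squares(f,[*P.mean(0),.028],loss='soft_l1',f_scale=.0005); return s.x,np.abs(f(s.x)).max()
print(cf(fitcap(im,k,o['ee_pos'][2]-.148)[1]))
E
```

```text
7.0 [ 0.133  0.041 -0.059  1.461 -0.     0.367] [0.50867612 0.13529073 0.32876033] [1.72636844 0.42285827 0.28392378] [-0.00454708 -0.01671771  0.01130147] 0.6375247855763774
(array([0.50749886, 0.13602145, 0.02894971]), np.float64(0.0026032133979379604))
```

View pics/w5.png

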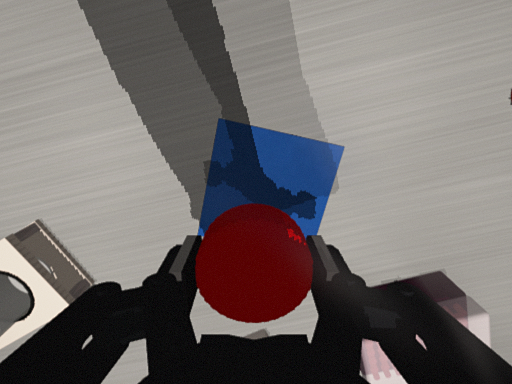

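```bash
cat >> h.py <<'E'
from scipy.optimize import minimize
def cylfit(im,k,c0,zlow,lim=None,r=.028,hh=.023):
    R,l=reds(im); 
    u0,v0=proj(k,[[c0[0],c0[1],zlow+hh]])[0]
    m=(l>0); n=l[int(v0),int(u0)]; m=(l==n)
    if lim is not None: m=m&lim
    cn=max(cv2.findContours(m.astype(np.uint8),cv2.RETR_EXTERNAL,cv2.CHAIN_APPROX_NONE)[0],key=cv2.contourArea)
    m=cv2.fillPoly(np.zeros(l.shape,np.uint8),[cn],1)
    m8=cv2.resize(m*255,None,fx=4,fy=4,interpolation=cv2.INTER_LINEAR)>127
    def cost(q):
        P=np.r_[circ(q,r,zlow+hh),circ(q,r,zlow)]
        h=cv2.convexHull(((proj(k,P)+.5)*4-.5).astype(np.float32))
        t=cv2.fillPoly(np.zeros(m8.shape,np.uint8),[np.round(h*16).astype(np.int32)],1,shift=4)
        return float((t.astype(bool)^m8).sum())/16
    s=minimize(cost,c0,method='Nelder-Mead',options=dict(initial_simplex=[c0,np.add(c0,[.003,0]),np.add(c0,[0,.003])],xatol=1e-4,fatol=.3))
    return s.x,s.fun
E
python3 - <<'E'
from h import *
d=np.load("w2.npz"); k2=dict(camera_matrix=d['K'],xyz=d['p'],orientation=d['R'])
print("w2",cylfit(d['im'],k2,[.508,.134],.003))
o=get_obs(); print(o['ee_pos'])
k=cams.get_calibration("wrist"); im=cams.read_camera("wrist")
for dz in (.168,.171,.174): print(dz,cylfit(im,k,o['ee_pos'][:2],o['ee_pos'][2]-dz))
o=get_obs(); print(o['ee_pos'])
# refit w4 with shifted pose
k4=dict(k); k4['xyz']=np.array(k['xyz'])+np.array([.50787,.1353,.17403])-o['ee_pos']
im=cv2.imread("pics/w4.png")[:,:,::-1].copy(); print("w4",cylfit(im,k4,[.507,.1355],.003))
E
```

```text
w2 (array([0.5103105 , 0.13312988]), np.float64(288.25))
[0.50801841 0.13521285 0.32585314]
0.168 (array([0.50987826, 0.13460881]), np.float64(1405.1875))
0.171 (array([0.51076062, 0.13467028]), np.float64(864.1875))
0.174 (array([0.51079896, 0.1346807 ]), np.float64(392.0625))
[0.50735126 0.13509332 0.32348709]
w4 (array([0.51111334, 0.13492848]), np.float64(397.875))
```

```bash
python3 - <<'E'
from h import *
im=np.load("w2.npz")['im']
print(im[140:165,256].tolist()); print(im[205:216,256].tolist())
c=np.clip(im[130:230,200:300].astype(float)*2.5,0,255).astype(np.uint8)
save(cv2.resize(c,None,fx=6,fy=6,interpolation=cv2.INTER_NEAREST),"w2b")
E
```

```text
[[24, 63, 119], [26, 62, 117], [19, 60, 113], [24, 62, 115], [26, 61, 115], [25, 54, 105], [11, 31, 63], [17, 26, 47], [8, 25, 47], [10, 26, 52], [18, 27, 47], [52, 14, 21], [67, 1, 2], [65, 0, 1], [69, 0, 0], [74, 2, 6], [77, 5, 5], [73, 1, 1], [75, 2, 2], [78, 6, 5], [77, 6, 9], [75, 2, 2], [76, 3, 2], [75, 0, 0], [77, 1, 3]]
[[74, 2, 2], [73, 4, 8], [73, 6, 7], [75, 5, 8], [76, 9, 13], [40, 21, 35], [16, 24, 44], [16, 27, 46], [10, 21, 44], [19, 30, 50], [18, 31, 53]]
```

View pics/w2b.png

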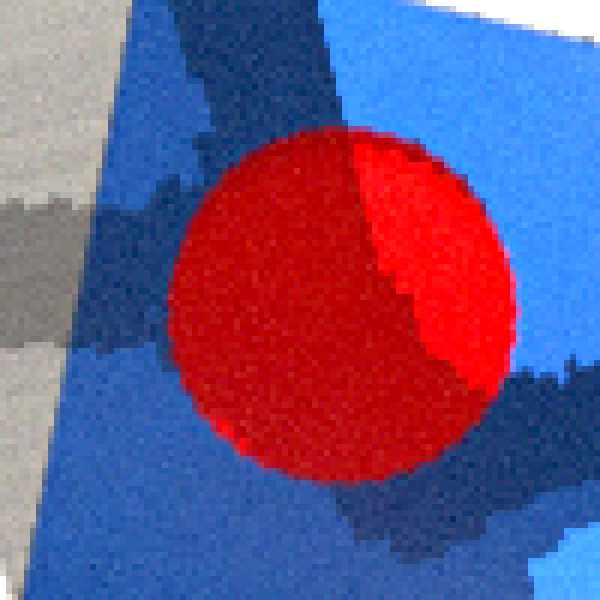

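>>> arm_command([
  [0,0,0,0.005,-0.02,0,50],
  [0,0,0,0.013,-0.06,0,50],
  [0,0,0,0.022,-0.1,0,50],
  [0,0,0,0.03,-0.14,0,50],
  [0,0,0,0.038,-0.18,0,50],
  [0,0,0,0.046,-0.22,0,50],
  [0,0,0,0.051,-0.25,0,50],
  [0,0,0,0.0545,-0.27,-0.01,50],
  [0,0,0,0.055,-0.2744,-0.02,50],
  [0,0,0,0.055,-0.2744,-0.03,50],
  [0,0,0,0.055,-0.2744,-0.03,50],
  [0,0,0,0.055,-0.2744,-0.03,50],
  [0,0,0,0.055,-0.2744,-0.03,50],
])

```text
t: 8.4
ee_pos: [0.5623, -0.1382, 0.2931]
ee_rot: [[-0.973, 0.231, 0.0], [0.231, 0.973, -0.0], [-0.0, 0.0, -1.0]]
wrist_force: [1.2, -0.5, -0.5]
width: 0.642
```

```bash
python3 - <<'E'
from h import *
im=cams.read_camera("scene");save(cv2.resize(im[140:240,150:280],None,fx=5,fy=5,interpolation=cv2.INTER_CUBIC),"s6");
im=cams.read_camera("top");save(cv2.resize(im[140:260,240:380],None,fx=5,fy=5,interpolation=cv2.INTER_CUBIC),"t6");
im=cams.read_camera("wrist");save(im,"w6")
o=get_obs(); print(o['t'],o['joint_pos'].round(3),o['ee_pos'],o['ee_rot'].round(4).tolist(),o['wrist_force'],o['wrist_torque'],o['width'])
E
```

```text
8.55 [-0.358  0.191  0.035  1.413  0.    -0.124] [ 0.56244187 -0.13870387  0.29362813] [[-0.9728, 0.2317, 0.0014], [0.2317, 0.9728, -0.0005], [-0.0015, -0.0002, -1.0]] [-0.44417893 -0.02829391 -1.72251663] [0.00037108 0.00524243 0.01523007] 0.6389427117108245
```

View pics/s6.png

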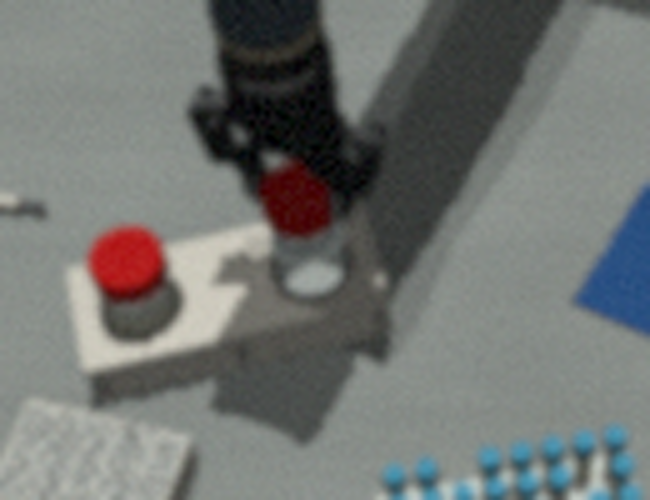

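View pics/w6.png

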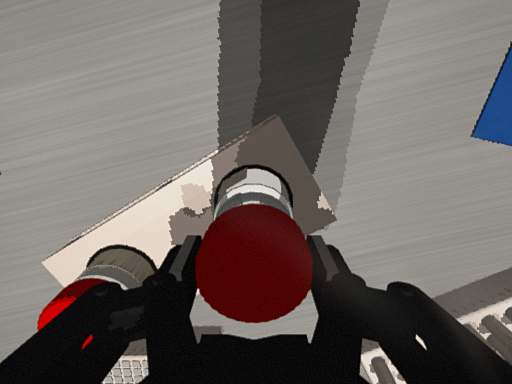

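The cap is over the jar. In the wrist view the jar's body centre is at column 254, the same as the cap's. Lowering gently.

>>> arm_command([
  [0,0,0,0,-0.0006,-0.004,50],
  [0,0,0,0,-0.0006,-0.009,50],
  [0,0,0,0,-0.0006,-0.013,50],
  [0,0,0,0,-0.0006,-0.015,50],
  [0,0,0,0,-0.0006,-0.016,50],
  [0,0,0,0,-0.0006,-0.016,50],
  [0,0,0,0,-0.0006,-0.016,50],
])

```text
t: 9.25
ee_pos: [0.5622, -0.1399, 0.2768]
ee_rot: [[-0.973, 0.233, 0.0], [0.233, 0.973, -0.0], [-0.0, -0.0, -1.0]]
wrist_force: [-0.4, -0.2, -0.9]
width: 0.64
```

>>> arm_command([
  [0,0,0,0,0,-0.001,50],
  [0,0,0,0,0,-0.002,50],
  [0,0,0,0,0,-0.003,50],
  [0,0,0,0,0,-0.003,50],
])

```text
t: 9.65
ee_pos: [0.5621, -0.1398, 0.2735]
ee_rot: [[-0.973, 0.233, -0.0], [0.233, 0.973, 0.0], [0.0, 0.0, -1.0]]
wrist_force: [0.3, 0.2, -0.7]
width: 0.638
```

>>> arm_command([
  [0,0,0,0,0,-0.001,50],
  [0,0,0,0,0,-0.002,50],
  [0,0,0,0,0,-0.002,50],
])

```text
t: 9.95
ee_pos: [0.5622, -0.1398, 0.2718]
ee_rot: [[-0.973, 0.233, 0.0], [0.233, 0.973, 0.0], [-0.0, 0.0, -1.0]]
wrist_force: [-0.9, 0.8, -0.2]
width: 0.635
```

>>> arm_command([
  [0,0,0,0,0,-0.001,50],
  [0,0,0,0,0,-0.002,50],
  [0,0,0,0,0,-0.002,50],
])

```text
t: 10.25
ee_pos: [0.5621, -0.1396, 0.2694]
ee_rot: [[-0.973, 0.233, -0.0], [0.233, 0.973, 0.001], [0.001, 0.0, -1.0]]
wrist_force: [-1.0, 1.5, 0.9]
width: 0.638
```

>>> arm_command([
  [0,0,0,0,0,-0.001,50],
  [0,0,0,0,0,-0.001,50],
  [0,0,0,0,0,-0.001,50],
])

```text
t: 10.55
ee_pos: [0.5621, -0.1397, 0.2689]
ee_rot: [[-0.973, 0.233, -0.0], [0.233, 0.973, 0.0], [0.0, 0.0, -1.0]]
wrist_force: [-1.7, 2.2, 4.6]
width: 0.639
```

>>> arm_command([
  [0,0,0,0,0,-0.001,50],
  [0,0,0,0,0,-0.001,50],
  [0,0,0,0,0,-0.001,50],
])

```text
t: 10.85
ee_pos: [0.5621, -0.1397, 0.2688]
ee_rot: [[-0.973, 0.232, 0.001], [0.232, 0.973, 0.0], [-0.0, 0.0, -1.0]]
wrist_force: [-3.6, 2.7, 8.0]
width: 0.642
```

Contact came at TCP z≈0.269, which means the lower edge is about 10 mm below the rim. The lugs are crossed on top of the threads, so I'm backing off anticlockwise under light pressure.

>>> arm_command([
  [0,0,0.05,-0.0007,0.0005,0,50],
  [0,0,0.1,-0.0007,0.0005,0,50],
  [0,0,0.15,-0.0007,0.0005,0,50],
  [0,0,0.2,-0.0007,0.0005,0,50],
], squeeze=25)

```text
t: 11.25
ee_pos: [0.562, -0.1394, 0.2688]
ee_rot: [[-0.999, 0.033, 0.002], [0.033, 0.999, -0.0], [-0.003, -0.0, -1.0]]
wrist_force: [-0.1, 3.0, 4.7]
width: 0.641
```

```bash
python3 - <<'E'
from h import *
o=get_obs(); print(o['t'],o['joint_pos'].round(3),o['ee_pos'],o['wrist_force'],o['wrist_torque'],o['width'])
E
```

```text
11.25 [-0.359  0.198 -0.006  1.363  0.    -0.326] [ 0.5620204  -0.13940711  0.26882018] [-0.08620363  2.97010373  4.73315505] [ 0.50263108  0.1790609  -0.06320765] 0.6408180440846031
```

>>> arm_command([
  [0,0,0.05,0,0.0004,-0.0005,50],
  [0,0,0.1,0,0.0004,-0.0005,50],
  [0,0,0.15,0,0.0004,-0.0005,50],
  [0,0,0.2,0,0.0004,-0.0005,50],
])

```text
t: 11.65
ee_pos: [0.5619, -0.1394, 0.2675]
ee_rot: [[-0.986, -0.166, 0.001], [-0.166, 0.986, -0.002], [-0.001, -0.002, -1.0]]
wrist_force: [-0.7, 0.3, -1.1]
width: 0.636
```

>>> arm_command([
  [0,0,0.05,0,0,0,50],
  [0,0,0.1,0,0,0,50],
  [0,0,0.15,0,0,0,50],
  [0,0,0.2,0,0,0,50],
])

```text
t: 12.05
ee_pos: [0.5616, -0.1395, 0.2664]
ee_rot: [[-0.933, -0.359, -0.0], [-0.359, 0.933, -0.001], [0.001, -0.001, -1.0]]
wrist_force: [-0.3, 0.2, -0.4]
width: 0.639
```

```bash
python3 - <<'E'
from h import *
o=get_obs(); print(o['t'],o['joint_pos'].round(3),o['ee_pos'],o['wrist_force'],o['wrist_torque'],o['width'])
E
```

```text
12.05 [-3.590e-01  2.000e-01 -9.000e-03  1.361e+00 -1.000e-03 -7.260e-01] [ 0.56159567 -0.13947964  0.26637635] [-0.30061538  0.22140208 -0.43119774] [ 0.01964973 -0.03514753  0.03281863] 0.6392626223922726
```

Force vanished and z followed the command to 0.2664, so it has dropped in. Lowering to seat it.

>>> arm_command([
  [0,0,0,0,0,-0.001,50],
  [0,0,0,0,0,-0.002,50],
  [0,0,0,0,0,-0.003,50],
  [0,0,0,0,0,-0.003,50],
])

```text
t: 12.45
ee_pos: [0.5615, -0.1392, 0.2639]
ee_rot: [[-0.934, -0.357, -0.0], [-0.357, 0.934, -0.001], [0.0, -0.0, -1.0]]
wrist_force: [0.8, -0.8, -0.8]
width: 0.64
```

>>> arm_command([
  [0,0,0,0,0,-0.001,50],
  [0,0,0,0,0,-0.0015,50],
  [0,0,0,0,0,-0.0015,50],
])

```text
t: 12.75
ee_pos: [0.5616, -0.1391, 0.2629]
ee_rot: [[-0.934, -0.357, 0.0], [-0.357, 0.934, -0.001], [-0.0, -0.001, -1.0]]
wrist_force: [-0.1, -0.1, -0.1]
width: 0.638
```

```bash
python3 - <<'E'
from h import *
o=get_obs(); print(o['t'],o['joint_pos'].round(3),o['ee_pos'],o['wrist_force'],o['wrist_torque'],o['width'])
E
```

```text
12.75 [-0.359  0.201 -0.015  1.354 -0.    -0.724] [ 0.56156232 -0.13909898  0.26292127] [-0.12408842 -0.05607106 -0.13065683] [-0.18279174 -0.06221289  0.03875587] 0.638062893657827
```

>>> arm_command([
  [0,0,0,0,0,-0.0005,50],
  [0,0,0,0,0,-0.001,50],
  [0,0,0,0,0,-0.001,50],
])

```text
t: 13.05
ee_pos: [0.5616, -0.1391, 0.2627]
ee_rot: [[-0.934, -0.357, 0.001], [-0.357, 0.934, -0.001], [-0.001, -0.001, -1.0]]
wrist_force: [-1.0, -0.2, 5.3]
width: 0.642
```

>>> arm_command([
  [0,0,0,0,0,-0.0005,50],
  [0,0,0,0,0,-0.001,50],
  [0,0,0,0,0,-0.001,50],
])

```text
t: 13.35
ee_pos: [0.5616, -0.1391, 0.2625]
ee_rot: [[-0.934, -0.357, 0.002], [-0.357, 0.934, -0.001], [-0.001, -0.001, -1.0]]
wrist_force: [-3.1, 0.1, 8.1]
width: 0.642
```

It seated at 0.2627, the dropped-in height 16.3 mm below the rim. Now screwing clockwise with light pressure.

>>> arm_command([
  [0,0,-0.05,0,0,0,50],
  [0,0,-0.1,0,0,0,50],
  [0,0,-0.15,0,0,-0.0001,50],
  [0,0,-0.2,0,0,-0.0002,50],
  [0,0,-0.25,0,0,-0.0003,50],
  [0,0,-0.3,0,0,-0.0004,50],
])

```text
t: 13.95
ee_pos: [0.5619, -0.1392, 0.2625]
ee_rot: [[-0.998, -0.063, 0.003], [-0.063, 0.998, -0.001], [-0.003, -0.002, -1.0]]
wrist_force: [-1.3, -0.1, 8.7]
width: 0.638
```

```bash
cat > st.py <<'E'
from h import *
o=get_obs(); R=o['ee_rot']; print(o['t'],'J6',o['joint_pos'][5].round(3),'yaw',np.arctan2(R[1,0],R[0,0]).round(3),o['ee_pos'].round(4),o['wrist_force'].round(2),o['wrist_torque'].round(3),round(o['width'],3))
E
python3 st.py
```

```text
13.95 J6 -0.422 yaw -3.078 [ 0.5619 -0.1392  0.2625] [-1.32 -0.14  8.68] [-0.088  0.389  0.129] 0.638
```

>>> arm_command([
  [0,0,-0.05,0,0,0,50],
  [0,0,-0.1,0,0,0,50],
  [0,0,-0.15,0,0,-0.0001,50],
  [0,0,-0.2,0,0,-0.0002,50],
])

```text
t: 14.35
ee_pos: [0.5619, -0.1391, 0.2621]
ee_rot: [[-0.991, 0.136, 0.003], [0.136, 0.991, -0.001], [-0.003, -0.001, -1.0]]
wrist_force: [-1.6, -0.3, 8.0]
width: 0.64
```

```bash
python3 st.py
```

```text
14.35 J6 -0.222 yaw 3.005 [ 0.5619 -0.1391  0.2621] [-1.64 -0.26  7.97] [-0.062  0.348  0.061] 0.64
```

>>> arm_command([
  [0,0,-0.05,0,0,-0.0001,50],
  [0,0,-0.1,0,0,-0.0002,50],
  [0,0,-0.15,0,0,-0.0003,50],
  [0,0,-0.2,0,0,-0.0005,50],
  [0,0,-0.25,0,0,-0.0006,50],
  [0,0,-0.3,0,0,-0.0007,50],
  [0,0,-0.35,0,0,-0.0008,50],
  [0,0,-0.4,0,0,-0.0009,50],
])

```text
t: 15.15
ee_pos: [0.5619, -0.1389, 0.2611]
ee_rot: [[-0.86, 0.511, 0.002], [0.511, 0.86, -0.0], [-0.002, 0.001, -1.0]]
wrist_force: [-0.6, 0.2, 7.4]
width: 0.642
```

```bash
python3 st.py
```

```text
15.15 J6 0.178 yaw 2.605 [ 0.5619 -0.1389  0.2611] [-0.63  0.15  7.39] [0.013 0.326 0.071] 0.642
```

>>> arm_command([
  [0,0,-0.05,0,0,-0.0001,50],
  [0,0,-0.1,0,0,-0.0002,50],
  [0,0,-0.15,0,0,-0.0003,50],
  [0,0,-0.2,0,0,-0.0005,50],
  [0,0,-0.25,0,0,-0.0006,50],
  [0,0,-0.3,0,0,-0.0007,50],
  [0,0,-0.35,0,0,-0.0008,50],
  [0,0,-0.4,0,0,-0.001,50],
])

```text
t: 15.95
ee_pos: [0.562, -0.1386, 0.26]
ee_rot: [[-0.593, 0.805, 0.003], [0.805, 0.593, 0.0], [-0.001, 0.003, -1.0]]
wrist_force: [-1.5, 1.0, 7.9]
width: 0.636
```

```bash
python3 st.py
```

```text
15.95 J6 0.578 yaw 2.205 [ 0.562  -0.1386  0.26  ] [-1.52  1.04  7.91] [0.202 0.254 0.109] 0.636
```

>>> arm_command([
  [0,0,-0.05,0,0,-0.0001,50],
  [0,0,-0.1,0,0,-0.0002,50],
  [0,0,-0.15,0,0,-0.0004,50],
  [0,0,-0.2,0,0,-0.0005,50],
], squeeze=20)

```text
t: 16.35
ee_pos: [0.562, -0.1385, 0.2595]
ee_rot: [[-0.421, 0.907, 0.003], [0.907, 0.421, 0.001], [-0.001, 0.003, -1.0]]
wrist_force: [-0.4, 1.2, 7.7]
width: 0.639
```

```bash
python3 st.py
```

```text
16.35 J6 0.778 yaw 2.006 [ 0.562  -0.1385  0.2595] [-0.45  1.21  7.72] [0.308 0.221 0.05 ] 0.639
```

>>> arm_command([
  [0,0,-0.04,0,0,-0.0001,50],
  [0,0,-0.08,0,0,-0.0002,50],
])

```text
t: 16.55
ee_pos: [0.562, -0.1385, 0.2593]
ee_rot: [[-0.348, 0.938, 0.003], [0.938, 0.348, 0.001], [-0.0, 0.003, -1.0]]
wrist_force: [-1.4, 1.6, 8.3]
width: 0.639
```

```bash
python3 st.py
```

```text
16.55 J6 0.858 yaw 1.926 [ 0.562  -0.1385  0.2593] [-1.38  1.59  8.31] [0.3   0.195 0.13 ] 0.639
```

>>> arm_command([
  [0,0,-0.03,0,0,-0.0001,50],
  [0,0,-0.06,0,0,-0.0002,50],
])

```text
t: 16.75
ee_pos: [0.5622, -0.1385, 0.2593]
ee_rot: [[-0.291, 0.957, 0.003], [0.957, 0.291, 0.001], [-0.0, 0.004, -1.0]]
wrist_force: [-0.2, 1.0, 7.8]
width: 0.641
```

```bash
python3 st.py
```

```text
16.75 J6 0.917 yaw 1.867 [ 0.5622 -0.1385  0.2593] [-0.23  0.96  7.82] [0.209 0.155 0.076] 0.641
```

>>> arm_command([
  [0,0,-0.03,0,0,0,50],
  [0,0,-0.06,0,0,-0.0001,50],
])

```text
t: 16.95
ee_pos: [0.5623, -0.1384, 0.2592]
ee_rot: [[-0.235, 0.972, 0.004], [0.972, 0.235, 0.001], [-0.0, 0.004, -1.0]]
wrist_force: [-0.3, 1.3, 7.8]
width: 0.641
```

```bash
python3 st.py
```

```text
16.95 J6 0.976 yaw 1.808 [ 0.5623 -0.1384  0.2592] [-0.25  1.29  7.83] [0.271 0.21  0.486] 0.641
```

>>> arm_command([
  [0,0,-0.02,0,0,0,50],
  [0,0,-0.04,0,0,0,50],
])

```text
t: 17.15
ee_pos: [0.5623, -0.1384, 0.2592]
ee_rot: [[-0.197, 0.98, 0.004], [0.98, 0.197, 0.001], [0.0, 0.004, -1.0]]
wrist_force: [-0.0, 1.7, 7.2]
width: 0.637
```

```bash
python3 st.py
```

```text
17.15 J6 1.015 yaw 1.769 [ 0.5623 -0.1384  0.2592] [-0.02  1.65  7.2 ] [0.253 0.106 0.514] 0.637
```

The torque rose to about 0.5 N m at exactly the home height (TCP z 0.2592), so it has hit the stop. Stopping there, unloading and releasing.

>>> arm_command([
  [0,0,0.02,0,0,0.0015,50],
  [0,0,0.02,0,0,0.0015,70],
  [0,0,0.02,0,0,0.0015,100],
  [0,0,0.02,0,0,0.0015,100],
  [0,0,0.02,0,0,0.0015,100],
  [0,0,0.02,0,0,0.0015,100],
])

```text
t: 17.75
ee_pos: [0.5613, -0.139, 0.2583]
ee_rot: [[-0.214, 0.977, -0.001], [0.977, 0.214, 0.0], [0.0, -0.001, -1.0]]
wrist_force: [0.4, 0.5, -0.5]
width: 1.0
```

```bash
python3 st.py
```

```text
17.75 J6 0.996 yaw 1.787 [ 0.5613 -0.139   0.2583] [ 0.39  0.46 -0.52] [ 0.008 -0.03   0.039] 1.0
```

>>> arm_command([
  [0,0,0,0,0,0.01,100],
  [0,0,0,0,0,0.04,100],
  [0,0,0,0,0,0.08,100],
  [0,0,0,0,0,0.12,100],
  [0,0,0,0,0,0.14,100],
  [0,0,0,0,0,0.14,100],
  [0,0,0,0,0,0.14,100],
])

```text
t: 18.45
ee_pos: [0.5616, -0.139, 0.3994]
ee_rot: [[-0.214, 0.977, 0.002], [0.977, 0.214, -0.001], [-0.001, 0.001, -1.0]]
wrist_force: [0.5, -0.4, -0.7]
width: 0.998
```

```bash
python3 st.py; python3 - <<'E'
from h import *
k=cams.get_calibration("wrist");im=cams.read_camera("wrist");save(im,"w9")
s=cams.read_camera("scene");save(cv2.resize(s[140:240,150:280],None,fx=5,fy=5,interpolation=cv2.INTER_CUBIC),"s9")
for q,c in reds(im)[0]: print(q,c,ray(k,*c,.1112))
E
```

```text
18.45 J6 0.996 yaw 1.787 [ 0.5616 -0.139   0.3994] [ 0.5  -0.39 -0.74] [-0.015 -0.03  -0.034] 0.998
[226 193  45  22 414] [247.69565217 205.28502415] [ 0.5605472  -0.15744886  0.1112    ]
[ 240  281   53   45 1862] [266.05585392 303.22341568] [ 0.60199592 -0.2596629   0.1112    ]
```

View pics/w9.png

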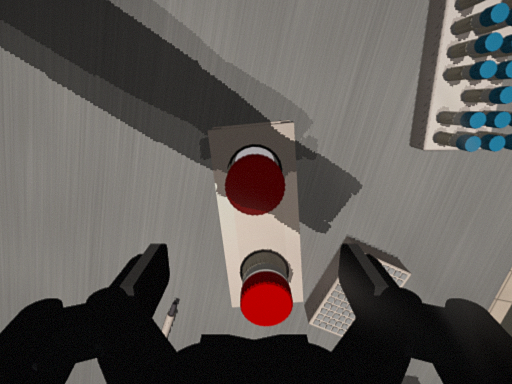

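View pics/s9.png

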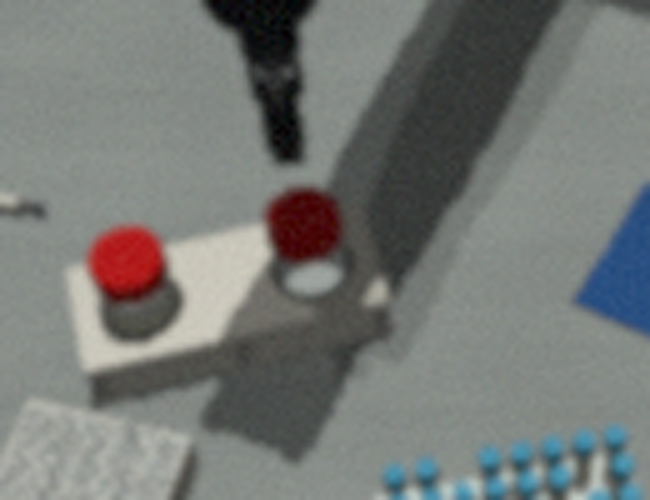

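The wrist view shows the cap level and centred on the jar at (255,183), at the same height as the closed jar's cap. The gripper is clear, so I'm handing the job in.

```bash
python3 -c "
from workcell import arm
print(arm.sign_off())"
```

```text
the job is handed in; nothing more can be done
None
```

The large red cap is on the open jar and, by my checks, screwed fully home. I handed the job in at about 18.5 s; no verdict was reported.

- **Start:** the cap landed on top of the threads, about 10 mm below the rim. I backed it off anticlockwise under 5–8 N until the force vanished. It then went down to the dropped-in height, with the tool at z 0.2627 m.
- **Screwing down:** I turned it clockwise about 1.7 rad (97°) with about 8 N of pressure. It sank 3.5 mm to z 0.2592 m, the tool height I had calculated for home.
- **Stop:** at the stop the wrist torque read 0.49–0.51 N m, right at the jar's holding torque. I made one last 0.04 rad step against the stop before releasing. The jar's turn can't be read directly, but by that estimate it can be at most about 0.1 rad, under the 0.2 limit.
- **Release:** I unloaded, opened the gripper and lifted 140 mm clear. The wrist force read about zero.
- **Last pictures:** by eye, the wrist and scene views show the cap level and centred, at the height of the closed jar's cap, and the neighbouring things still in place. The automatic position fit of the cap in the last picture failed: the cap lay in shadow, and the fit caught only part of it. Seating therefore rests on the tool height, the torque at the stop and those pictures.

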